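# Set the bread slicer's stop to the green notch

## Task

On the counter stands a wooden bread-slicing guide whose steel stop hangs by its cross-bar in a pair of notches beside the blue tag. Take the stop by its black knob, lift it out, and drop it into the pair of notches beside the green tag, so that the bar sits fully down in the notches of both rails, straight across; then let go.

Things in the scene. Friction and masses are not known exactly. Their poses are not given: they have to be found in the camera images.
- stop_knob (a point): Centre of the stop's black knob, 30 (x) x 26 (y) x 42 mm high, gripped from above. The stop is one loose piece, 110-220 g: below the knob a 16 mm stem, then a steel cross-bar 140 mm long (x), 10 wide (y), 12 high, its underside 56 mm below this point, and a plate 64 wide, 8 thick, hanging 29 mm below that. x along the bar, z up. When seated, the rails' teeth end 28 mm below this point.
- green_notch (a point): The target: point midway between the two rails, at notch-floor height, in the notch pair beside the green tag (green plastic tile 34 x 34 x 10 mm, centred 92 mm along +x from here). The seated bar's underside centre belongs here, so the knob's centre 56 mm above. Fixed. x across the rails towards the tag, y along the rails, z up.
- guide: Fixed wooden guide; board 230 (x) x 340 (y) x 18 mm, origin under the middle of its 4 notch pairs. Rails along y at x = -50, +50, 12 thick. Notches at y = -90, -30, 30, 90: floor 16 wide, 55 mm up; flanks slope to a 48 wide mouth 83 mm up, so a bar within 12 mm slides in. Posts 106 mm high at x = -75, 75, y = 156 to 174. Blue, green, red, yellow tags at x = 92 in any order; stop starts at blue.
There are look-alikes about, which are no part of the job. What is shaped like the part that bears stop_knob but purple is not meant.

How it is judged:
On the way:
1. the stop is lifted clear out of its notches (at least 25 mm above its seat) (z of stop_knob in the frame of green_notch above 0.081 m), for 0.1 s.
At the end, for the whole second after the job is handed in: The stop's knob stands over the green-tagged notch pair (within 20 mm in all and 12 mm along the rails), fully down (knob centre 56 mm above the notch floors, within 6 mm), upright within 10 degrees, its bar straight across the rails within 10 degrees, at rest (horizontal distance between stop_knob and green_notch below 0.02 m and y of stop_knob in the frame of green_notch between -0.012 and 0.012 m and z of stop_knob in the frame of green_notch between 0.05 and 0.062 m and angle between stop_knob's own z axis and vertical below 0.17 rad and angle between the x axis of stop_knob and the x axis of green_notch, either way round below 0.17 rad and linear speed of stop below 0.02 m/s); the robot touches nothing.
It also fails if it takes over 35 s, if anything falls off the work surface, if the arm or the gripper's body presses on something with over 40 N, if the wrist force passes 120 N, or if a joint passes its speed limit or range.

## Robot

A 7-joint arm with a two-finger parallel gripper is mounted at the origin on the work surface. World frame = base frame: x ahead of the robot, y to its left, z up, the work surface at z = 0. Lengths are in m, angles in rad, forces in N, time in s.
With the tool pointing down it reaches from about 0.4 to 0.875 m from the base axis. Payload 4.4 kg.
Tool frame: the origin (TCP) lies at the very end of the fingers, on their centre line; the grasp point (between the pads) lies 19 mm behind it; z points along the fingers, y is the line along which they close (so a half turn about z gives the same grasp; the last joint's range is limited). The gripper opens to 85 mm and grips with 20 to 120 N. Pads are 22 mm wide; open, the fingers measure 114 mm over their backs; the gripper's body (76 mm by 85 mm) begins 54 mm behind the grasp point. The pads swing forward as they close: fully open they stand 13 mm farther back than shut.
Start: joints at [-0.066, 0.628, 0.038, 1.517, -0.027, 0.996, -0.02], TCP at [0.65, 0, 0.231] pointing down, gripper open.
Joint ranges: [-3.06, 3.06], [-0.37, 2.12], [-1.25, 1.32], [0.18, 2.47], [-1.1, 4.24], [0.23, 1.98], [-2.94, 2.94]. Speed limits (rad/s): [2.57, 2.57, 3.14, 3.14, 3.14, 3.14, 3.14].

## Interface

Orientations are given as a unit quaternion [w, x, y, z].
In Python, from cell import arm gives the robot as it stands.
- The arm moves only by the tool servo_tool, never from a script. Its argument "targets" is a list of rows, each a list of 2 entries, a list of its own where there are three numbers: the shift along the tool's x, y, z in m, then the turn about the tool's z in rad. In form: [[[tx, ty, tz], twist], ...]. A call has 1 to 20 rows; each row is the pose to reach, as a shift and turn from the pose commanded when the call began, along the tool's axes at that moment; what a row does not reach only later rows make up. A row lasts 1/8 s, in which the tool goes at most 62.5 mm and 10.7 degrees, less where a joint would pass 70% of its speed; a pose out of reach is approached as far as the arm can. A call with a gripper value outside its range is refused whole. "hand" is the gripper command: -1 is shut, 1 is fully open, values between are in proportion, set as the call begins (left out, the last holds). The fingers move at their own pace and stop on an object; "newtons" is the grip in N (left out, the last holds). Time passes only in rows, so rows that repeat a pose let the fingers close. It gives the time, the measured TCP pose, the force, the opening and the grip force at its end, in the units of the state.
- arm.state(): the state, without advancing time (a new reading comes with each control period).
- arm.get_image(name): name is "scene" or "side" or "wrist"; returns a dict with "frame" (480x640x3 uint8, red, green, blue), "range_z" (480x640 float32, m along the optical axis (not along the pixel's ray), 0 where there is no reading), "vertical_fov" (degrees; the focal length in pixels is half the picture's height over the tangent of half this angle, whatever the lens; pixels are square), "cx", "cy" (the principal point, pixels), "pose" (4x4, takes a point from camera to world coordinates). Camera axes: x right, y down, z forward; pixel columns grow to the right and rows downward; lengths in m; the calibration is good to about 2 mm. A picture is of the moment at which its call begins.
- arm.job_done(): hands the job in; it is judged then, once.
The state is a dict: "time": time; "joint_positions": joint angles; "qvel": joint speeds; "joint_efforts": joint torques, N m; "tool_pos": TCP position; "tcp_rot": TCP orientation; "force": force on the tool from outside, world axes, zero at the start; "moment": the same for the moment, N m; "finger_gap": finger opening in m; "grasp_force": force on a finger pad.
Only numpy, scipy, OpenCV 4.12 (cv2) and the standard library are available. Lean on these libraries where they do the work, as an engineer would, in place of code of your own. Each camera call takes 0.05 s, during which the arm holds its last target. There are 200 camera calls.

## Working session

There is one attempt and no reset: what is moved stays moved. The work goes in short steps, Python scripts to look and compute and a tool call to move; the robot and the scene stay as the last step left them, time stands still between calls to the robot, and variables do not carry over. Pictures are saved under pics/ and viewed, at most 10 in all, crops included, and the job is handed in when it is done.

Besides the shell and the picture viewer there is one more tool, called after "Emit:" as name(argument=value, ...) on one line, values as JSON. servo_tool: Moves the arm, as the interface text tells. Its arguments: {"type":"object","properties":{"targets":{"type":"array"},"hand":{"type":"number"},"newtons":{"type":"number"}},"required":["targets"]}

```bash
mkdir -p pics
cat > h.py <<'E'
import numpy as np, cv2, pickle
from cell import arm
def grab(n):
    d=arm.get_image(n); pickle.dump(d,open(f'{n}.pkl','wb')); return d
def world(d):
    f=240/np.tan(np.radians(d['vertical_fov'])/2); z=d['range_z']; v,u=np.mgrid[:480,:640]
    P=np.stack([(u-d['cx'])/f*z,(v-d['cy'])/f*z,z],-1); T=np.array(d['pose'])
    W=P@T[:3,:3].T+T[:3,3]; W[z==0]=np.nan; return W
E
python3 - <<'E'
from h import *
a=grab('scene');b=grab('side')
for n,d in(('scene',a),('side',b)): cv2.imwrite(f'pics/{n}.png',d['frame'][:,:,::-1])
print(arm.state())
E
```

```text
{'time': 0.1, 'joint_positions': array([-0.06580248,  0.62927252,  0.03843093,  1.51828594, -0.02697641,
        0.9963286 , -0.02000374]), 'qvel': array([-0.00149659, -0.00181275,  0.00175991, -0.00275078,  0.00114832,
        0.00225725, -0.00043019]), 'joint_efforts': array([ 3.65140630e-03, -5.64529252e+01,  1.23032581e+00, -1.93971133e+01,
        1.11524854e-02,  5.46943455e-03, -1.37002465e-05]), 'tool_pos': array([6.49417549e-01, 3.25496523e-05, 2.30462846e-01]), 'tcp_rot': array([-6.16982901e-04,  7.07098597e-01,  7.07114408e-01, -6.39182622e-04]), 'force': array([-0.1137819 , -0.18913189,  0.34743337]), 'moment': array([0.00706374, 0.03823676, 0.0020294 ]), 'grasp_force': 0.0, 'finger_gap': 0.08535736779983155}
```

View pics/scene.png

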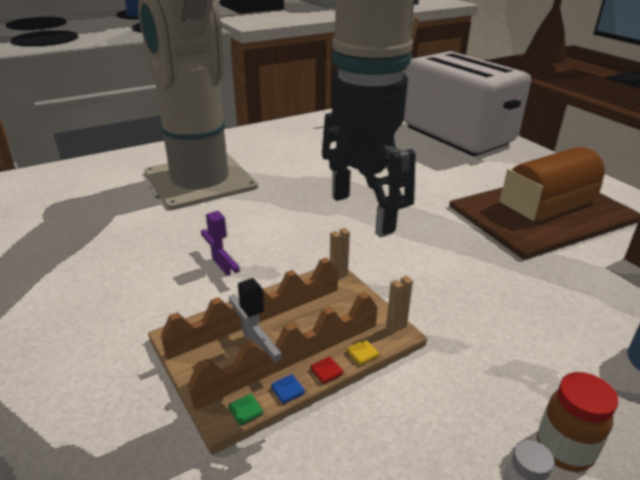

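View pics/side.png

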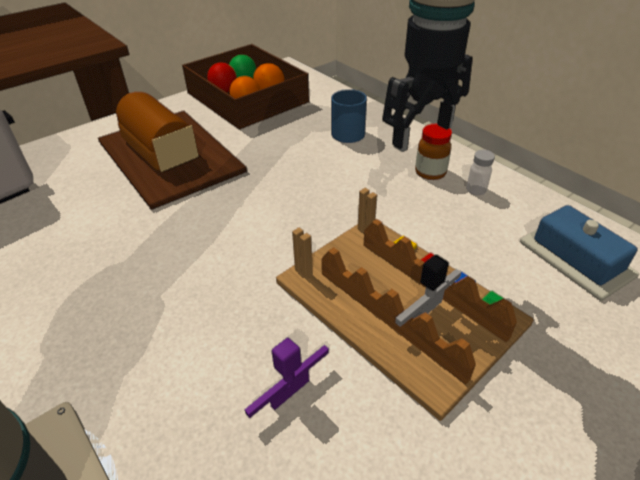

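Scene view: black knob at (251,297), with its bar in the pair by the blue tag (288,388). The purple stop at (217,225) is the look-alike and is excluded. The tags run green (246,408), blue, red (327,370), yellow (363,352). In the side view the black knob is at (434,272) and the purple one at (287,355). Next I measure, and crop to confirm.

Run:
```python
from h import *
for n in('scene','side'):
    d=pickle.load(open(n+'.pkl','rb'));W=world(d);hsv=cv2.cvtColor(d['frame'],cv2.COLOR_RGB2HSV);H,S,V=cv2.split(hsv)
    near=(W[...,0]>.3)&(W[...,0]<.95)&(np.abs(W[...,1])<.5)
    tag=near&(S>130)&(W[...,2]>.015)&(W[...,2]<.04)
    for c,m in dict(green=(H>45)&(H<85),blue=(H>100)&(H<125),red=(H<5)|(H>174),yellow=(H>22)&(H<32)).items():
        m=(m&tag).astype(np.uint8); k,l,st,ce=cv2.connectedComponentsWithStats(m)
        if k<2: continue
        i=1+st[1:,4].argmax(); q=W[l==i]; q=q[q[:,2]>np.nanmedian(q[:,2])-.004]
        r=cv2.minAreaRect((q[:,:2]*1000).astype(np.float32)); print(n,c,st[i,4],ce[i].round(),q.mean(0).round(4),r)
    m=near&(V<45)&(W[...,2]>.06)&(W[...,2]<.16)
    k,l,st,ce=cv2.connectedComponentsWithStats(m.astype(np.uint8))
    for i in range(1,k):
        if st[i,4]>60:
            q=W[l==i];t=q[q[:,2]>np.percentile(q[:,2],95)-.005]
            print(n,'knob',st[i],q.min(0).round(3),q.max(0).round(3),'top',len(t),t.mean(0).round(4),cv2.minAreaRect((t[:,:2]*1000).astype(np.float32)))
    m=near&(S<50)&(V>70)&(W[...,2]>.06)&(W[...,2]<.1)
    k,l,st,ce=cv2.connectedComponentsWithStats(m.astype(np.uint8))
    for i in range(1,k):
        if st[i,4]>60:
            q=W[l==i];print(n,'bar',st[i],cv2.minAreaRect((q[:,:2]*1000).astype(np.float32)),np.percentile(q[:,2],[5,95]))
a=cv2.imread('pics/scene.png')[200:440,140:440]
cv2.imwrite('pics/crop.png',cv2.resize(a,(750,600),interpolation=cv2.INTER_CUBIC))
```

```text
scene green 575 [245. 409.] [ 0.6706 -0.1692  0.0285] ((669.1387939453125, -168.69676208496094), (33.124942779541016, 31.31673812866211), 3.888946056365967)
scene blue 536 [287. 389.] [ 0.6671 -0.1097  0.0285] ((665.7489013671875, -109.18889617919922), (32.902408599853516, 32.3094367980957), 2.4232654571533203)
scene red 507 [326. 370.] [ 0.6632 -0.0501  0.0286] ((661.7703247070312, -49.43144989013672), (33.785160064697266, 31.875350952148438), 3.8522825241088867)
scene yellow 142 [364. 356.] [0.6664 0.0075 0.0285] ((660.8741455078125, 9.426095962524414), (27.492435455322266, 28.80446434020996), 4.351302146911621)
scene knob [239 280  25  37 698] [ 0.562 -0.127  0.093] [ 0.591 -0.102  0.135] top 245 [ 0.5779 -0.1166  0.1321] ((575.9263916015625, -115.97013854980469), (25.951196670532227, 22.52947425842285), 7.252121925354004)
scene bar [229 294  52  66 599] ((572.9283447265625, -117.3492660522461), (142.03265380859375, 19.07198143005371), 3.5633766651153564) [0.06124412 0.07508213]
scene bar [ 509  440   46   40 1310] ((910.1956787109375, 46.11761474609375), (38.265769958496094, 37.7
[... 811 characters left out ...]
401275634766), (28.107576370239258, 22.980783462524414), 3.085540294647217)
side bar [331  89  28  25  61] ((856.6346435546875, 410.6910095214844), (27.439586639404297, 76.27684020996094), 84.89260864257812) [0.06707543 0.09594474]
side bar [473 150  22  21 369] ((904.0338745117188, 45.65052795410156), (38.08100509643555, 37.79115676879883), 55.97719955444336) [0.06134355 0.08566927]
side bar [542 205  68  30 260] ((879.4356689453125, -165.83270263671875), (86.3240966796875, 69.02393341064453), 83.5205307006836) [0.06217173 0.08413501]
side bar [396 269  65  55 569] ((568.5062255859375, -118.12568664550781), (142.1186981201172, 17.423023223876953), 2.0112805366516113) [0.0612076  0.07541807]
```

View pics/crop.png

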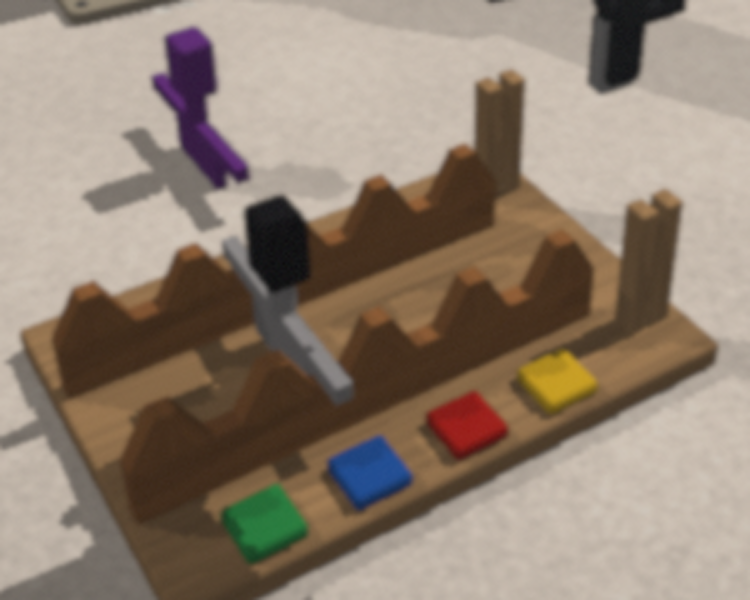

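The crop confirms it: the black knob is at (277,243) in the crop, its bar in the notch pair by the blue tile (370,470), with the neighbouring pair by green (265,520) empty. The guide is yawed +3.6°, the knob is at about (0.571,-0.116,0.111), and the green notch is 60 mm along the guide's -y. The heights (tags 28 mm, knob top 132 mm) fit the given sizes. I'll move above the knob and look with the wrist camera.

Emit:
servo_tool(targets=[[[-0.04,-0.026,0],-0.02],[[-0.08,-0.052,0],-0.04],[[-0.116,-0.078,0.02],-0.062],[[-0.116,-0.078,0.03],-0.062],[[-0.116,-0.078,0.03],-0.062],[[-0.116,-0.078,0.03],-0.062]], hand=1)

```text
time: 0.85
tool_pos: [0.5731, -0.1144, 0.2015]
tcp_rot: [0.0, 0.684, 0.729, 0.001]
force: [-0.6, 0.1, -0.0]
finger_gap: 0.0853
grasp_force: 0.0
```

Run:
```python
from h import *
d=grab('wrist'); cv2.imwrite('pics/w1.png',d['frame'][:,:,::-1]); W=world(d)
V=cv2.cvtColor(d['frame'],cv2.COLOR_RGB2HSV)[...,2]
m=(W[...,2]>.12)&(W[...,2]<.14)&(np.hypot(W[...,0]-.571,W[...,1]+.116)<.035)
q=W[m];print(m.sum(),np.argwhere(m).mean(0),q.mean(0),cv2.minAreaRect((q[:,:2]*1000).astype(np.float32)))
s=arm.state();print(s['time'],s['tool_pos'],s['tcp_rot'])
```

```text
1681 [245.87804878 312.47114813] [ 0.57074124 -0.11219234  0.13224617] ((570.8346557617188, -113.63349151611328), (29.81188201904297, 25.393461227416992), 3.2606146335601807)
0.9 [ 0.573086   -0.11453647  0.20163584] [2.24274810e-04 6.84062218e-01 7.29423385e-01 5.98074034e-04]
```

View pics/w1.png

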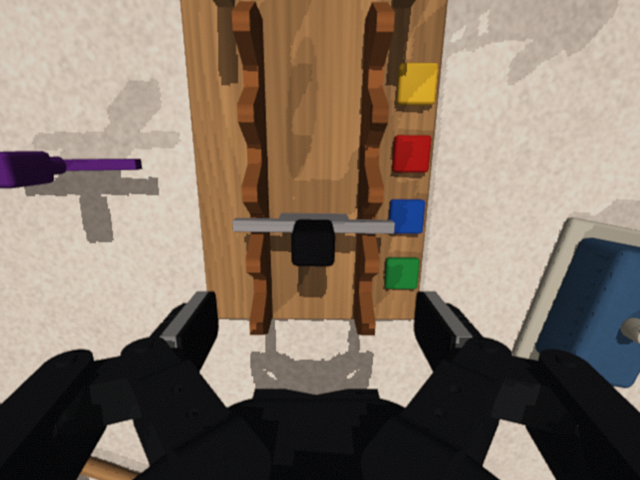

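The wrist view shows the black knob at (312,245), between the fingers and aligned, with the bar seated in the blue row and the green row next to it empty. Knob measures (0.571,-0.1135), so descend and grip.

Emit:
servo_tool(targets=[[[0.001,-0.002,0.03],0],[[0.001,-0.002,0.06],0],[[0.001,-0.002,0.085],0],[[0.001,-0.002,0.1],0],[[0.001,-0.002,0.108],0],[[0.001,-0.002,0.108],0],[[0.001,-0.002,0.108],0]], hand=1)

```text
time: 1.78
tool_pos: [0.5706, -0.1152, 0.0941]
tcp_rot: [0.001, 0.685, 0.729, 0.0]
force: [-0.2, -1.3, 0.0]
finger_gap: 0.0853
grasp_force: 0.0
```

Emit:
servo_tool(targets=[[[0,0,0],0],[[0,0,0],0],[[0,0,0],0],[[0,0,0],0],[[0,0,0],0],[[0,0,0],0],[[0,0,0],0],[[0,0,0],0]], hand=-1, newtons=50)

```text
time: 2.78
tool_pos: [0.5703, -0.1151, 0.0936]
tcp_rot: [0.0, 0.685, 0.729, 0.0]
force: [-1.7, 0.1, 5.4]
finger_gap: 0.0294
grasp_force: 49.7
```

Gripped at 29.4 mm, which matches the knob. Lift 60 mm.

Emit:
servo_tool(targets=[[[0,0,-0.01],0],[[0,0,-0.025],0],[[0,0,-0.045],0],[[0,0,-0.06],0],[[0,0,-0.06],0],[[0,0,-0.06],0]])

```text
time: 3.52
tool_pos: [0.5695, -0.115, 0.153]
tcp_rot: [-0.0, 0.685, 0.729, -0.0]
force: [0.2, 0.7, -0.9]
finger_gap: 0.0294
grasp_force: 49.6
```

Emit:
servo_tool(targets=[[[-0.015,0,0],0],[[-0.03,0,0],0],[[-0.045,0,0],0],[[-0.06,0,0],0],[[-0.06,0,0],0],[[-0.06,0,0],0],[[-0.06,0,0],0]])

```text
time: 4.4
tool_pos: [0.5738, -0.174, 0.1533]
tcp_rot: [-0.0, 0.684, 0.729, 0.0]
force: [0.2, 0.7, -1.5]
finger_gap: 0.0294
grasp_force: 49.5
```

Run:
```python
from h import *
d=grab('wrist'); cv2.imwrite('pics/w2.png',d['frame'][:,:,::-1]); W=world(d)
H,S,V=cv2.split(cv2.cvtColor(d['frame'],cv2.COLOR_RGB2HSV))
g=(H>45)&(H<85)&(S>130)&(W[...,2]<.04)&(W[...,2]>.024);q=W[g];r=cv2.minAreaRect((q[:,:2]*1000).astype(np.float32));print('green',g.sum(),q.mean(0),r)
c=np.array(r[0]);y=np.radians(3.5);n=c-92*np.array([np.cos(y),np.sin(y)]);print('notch',n)
b=(S<60)&(V>60)&(W[...,2]>.11)&(W[...,2]<.145)&(np.hypot(W[...,0]-n[0]/1000,W[...,1]-n[1]/1000)<.09)
q=W[b];print('bar',b.sum(),cv2.minAreaRect((q[:,:2]*1000).astype(np.float32)),np.percentile(q[:,2],[5,50,95]))
for s in(-1,1):
    t=q[s*(q[:,0]-n[0]/1000)>.04];print(s,t.mean(0) if len(t) else None)
s=arm.state();print(s['time'],s['tool_pos'],s['force'],s['finger_gap'])
```

```text
green 1548 [ 0.66436341 -0.16742928  0.02904486] ((665.0458374023438, -168.41172790527344), (33.48939514160156, 34.54003143310547), 3.294466257095337)
notch [ 573.21743595 -174.02819354]
bar 5080 ((573.3956909179688, -171.53109741210938), (139.93797302246094, 13.398460388183594), 3.522642135620117) [0.11432521 0.1276552  0.12918301]
-1 [ 0.51856477 -0.17490712  0.12693138]
1 [ 0.627788   -0.16858661  0.126762  ]
4.45 [ 0.57378059 -0.17402665  0.15335629] [-0.03137093  0.27375841 -2.55072554] 0.029074339332067895
```

View pics/w2.png

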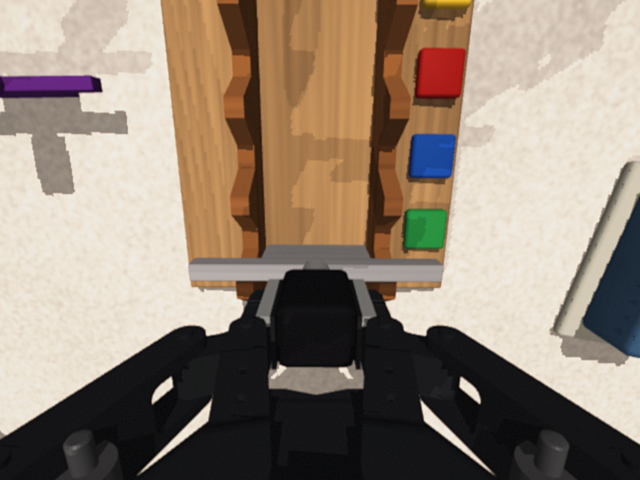

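The knob is held at (315,315), with the bar level and straight across at row 270. The green tag is at (425,228), and the bar centre is within about 2 mm of the green notch. Lower it.

Emit:
servo_tool(targets=[[[0,0,0.015],0],[[0,0,0.03],0],[[0,0,0.042],0],[[0,0,0.052],0],[[0,0,0.057],0],[[0,0,0.059],0],[[0,0,0.059],0],[[0,0,0.059],0]])

```text
time: 5.45
tool_pos: [0.574, -0.1751, 0.0947]
tcp_rot: [0.0, 0.685, 0.729, 0.0]
force: [-0.2, -0.3, -1.7]
finger_gap: 0.0297
grasp_force: 49.6
```

Emit:
servo_tool(targets=[[[0,0,0.001],0],[[0,0,0.001],0],[[0,0,0.001],0],[[0,0,0.001],0],[[0,0,0.001],0],[[0,0,0.001],0],[[0,0,0.001],0],[[0,0,0.001],0]], hand=1)

```text
time: 6.45
tool_pos: [0.5737, -0.175, 0.0933]
tcp_rot: [-0.0, 0.685, 0.729, 0.0]
force: [-0.3, -0.5, -1.3]
finger_gap: 0.0854
grasp_force: 0.0
```

Emit:
servo_tool(targets=[[[0,0,-0.015],0],[[0,0,-0.04],0],[[0,0,-0.075],0],[[0,0,-0.11],0],[[0,0,-0.12],0],[[0,0,-0.12],0],[[0,0,-0.12],0]])

```text
time: 7.32
tool_pos: [0.5728, -0.1747, 0.2121]
tcp_rot: [-0.001, 0.685, 0.729, -0.001]
force: [-0.0, 0.4, -0.2]
finger_gap: 0.085
grasp_force: 0.0
```

Run:
```python
from h import *
d=grab('wrist'); cv2.imwrite('pics/w3.png',d['frame'][:,:,::-1]); W=world(d)
m=(W[...,2]>.12)&(W[...,2]<.15)&(np.hypot(W[...,0]-.573,W[...,1]+.174)<.035)
q=W[m];print(m.sum(),q.mean(0),cv2.minAreaRect((q[:,:2]*1000).astype(np.float32)))
H,S,V=cv2.split(cv2.cvtColor(d['frame'],cv2.COLOR_RGB2HSV))
b=(S<60)&(V>60)&(W[...,2]>.055)&(W[...,2]<.085)&(np.hypot(W[...,0]-.573,W[...,1]+.174)<.09);q=W[b]
print(cv2.minAreaRect((q[:,:2]*1000).astype(np.float32)))
for s in(-1,1): print(q[s*(q[:,0]-.573)>.04].mean(0))
s=arm.state();print(s['time'],s['tool_pos'],s['force'],s['finger_gap'])
```

```text
1546 [ 0.57359442 -0.17234033  0.13223095] ((573.6646728515625, -173.75209045410156), (29.65277099609375, 25.51102066040039), 4.036133289337158)
((573.9098510742188, -173.63876342773438), (138.88107299804688, 14.781869888305664), 1.5480777025222778)
[ 0.51901757 -0.17633111  0.06777962]
[ 0.62794732 -0.17082464  0.0678239 ]
7.375 [ 0.57273815 -0.1747177   0.21195104] [-0.42286084 -0.15289737 -0.76179187] 0.08519488639730116
```

View pics/w3.png

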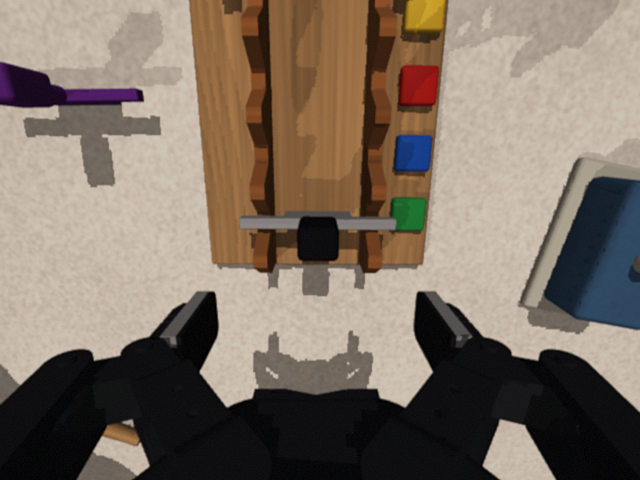

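The bar lies at row 222, seated level beside the green tag (408,214), with both ends at z 0.068. The knob top is at 0.132, the same height as when it was seated at blue, and the gripper is clear. Hand in.

```bash
python3 -c "
from cell import arm
print(arm.job_done())"
```

```text
the job is handed in; nothing more can be done
None
```

The stop now sits fully down in the green-tagged notch pair, straight across and released; I handed the job in at about 7.4 s, and no verdict came back.

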